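# Load a water filter cartridge, shut the clamp and click the cap home

## Robot

A 6-joint arm with a two-finger parallel gripper is mounted at the origin on a cart in front of the work surface, level with it; the furniture and walls round the work are solid. World frame = base frame: x ahead of the robot, y to its left, z up, the work surface at z = 0. Lengths are in m, angles in degrees, forces in N, time in s.
With the tool pointing down it reaches from about 0.35 to 0.875 m from the base axis. Payload 4.2 kg.
Tool frame: the origin (TCP) lies between the finger pads; the fingertips stand 14 mm ahead of it and the grasp point (between the pads) lies 5 mm behind it (r.tcp_to_tips is the distance from the TCP to the fingertips, in m); y points along the fingers, x is the direction in which the jaws open and shut, and the axes are right-handed (so a half turn about y gives the same grasp; the last joint's range is limited). The gripper opens to 87 mm and grips with 3 to 60 N. Pads are 19 mm wide; open, the fingers measure 117 mm over their backs; the gripper's body (75 mm by 190 mm) begins 51 mm behind the grasp point.
Start: joints at [91.88, 22.042, 0.453, 0, -68.411, -14.817], TCP at [0.14, 0.609, 0.237] pointing down, gripper open.
Joint ranges: [-179.83, 179.83], [-69.29, 118.12], [-61.27, 80.66], [-181.25, 117.63], [-171.15, -9.14], [-177.46, 177.46]. Speed limits (degrees/s): [159.86, 159.86, 180, 180, 180, 180].

## Interface

Orientations are given as a 3x3 rotation matrix whose columns are the frame's x, y, z axes.
In Python, from station import sense, optics, ticket, r gives the robot as it stands.
- The arm moves only by the tool carry_out, never from a script. Its argument "steps" is a list that holds one entry, the list of rows, each a list of 6 numbers: the shift along the world's x, y, z in cm, then the turn, a rotation vector about the world's x, y, z in rad. A call has 1 to 20 rows; each row is the pose to reach, as a shift and turn from the pose commanded when the call began; what a row does not reach only later rows make up. A row lasts 1/8 s, in which the tool goes at most 62.5 mm and 10.7 degrees, less where a joint would pass 70% of its speed; a pose out of reach is approached as far as the arm can. A call with a gripper value outside its range is refused whole. "fingers" is the closure in counts, from 0 (fully open) to 255 (shut), set as the call begins (left out, the last holds). The fingers move at their own pace and stop on an object; the grip force is fixed at half the most. Time passes only in rows, so rows that repeat a pose let the fingers close. It gives the time, the measured TCP pose, the force and the opening at its end, in the units of the state.
- sense(): the state, without advancing time (a new reading comes with each control period).
- optics.capture(name): name is "scene" or "top"; returns a dict with "image" (420x560x3 uint8, red, green, blue), "fov_y" (degrees; the focal length in pixels is half the picture's height over the tangent of half this angle, whatever the lens; pixels are square), "cx", "cy" (the principal point, pixels), "rvec" (rotation vector, rad) and "tvec" (3), from world to camera coordinates, as OpenCV has them. Camera axes: x right, y down, z forward; pixel columns grow to the right and rows downward; lengths in m; the calibration is good to about 2 mm. A picture is of the moment at which its call begins. There is no depth.
- ticket.finish_job(): hands the job in, once; it reports no verdict.
The state is a dict: "time_s": time; "joints": joint angles; "joint_velocities": joint speeds; "effort": joint torques, N m; "tcp_pos": TCP position; "ee_rot": TCP orientation; "wrist_force": force on the tool from outside, world axes, zero at the start; "moment": the same for the moment, N m; "gripper_width": opening from 0.0 (shut) to 1.0 (fully open).
Only numpy, scipy, OpenCV 4.12 (cv2) and the standard library are available. Lean on these libraries where they do the work, as an engineer would, in place of code of your own. Each camera call takes 0.05 s, during which the arm holds its last target.

## Task

Put the white filter cartridge fully down into the well of the worktop water filter, then swing the clamp arm fully shut over it so that its hook goes round the stud. Then press the snap cap down onto the stud until it clicks and is fully home, and keep pressing: finish with the gripper still pushing the cap down firmly. Leave the tin and the spice jar where they stand.

Things in the scene. Friction and masses are not known exactly. Their poses are not given: they have to be found in the camera images.
- filter_base: Worktop water filter, fixed: a grey flat block 92 (its x) x 205 (its y) x 24 mm high, turned by up to 0.3 rad. Origin: centre of its underside, which is also below the well's centre; z up. A steel pivot post stands at its y = +70 mm, a steel stud at its y = -70 mm. Two short pipe connectors stick out 30 mm at its +x side.
- well_mouth (a point): Centre of the mouth of the filter's well, 24 mm above the worktop; axes as filter_base. The well is a rectangular pocket open upward, 43 x 63 mm (x, y), 18 mm deep (flat floor 6 mm above the worktop), with a chamfered rim.
- stud_home (a point): On the stud's axis, 78 mm above the worktop: where the cap's origin (its underside) lies when fully home. Axes as filter_base. Home, the cap's ceiling stops hard on the stud tip and its underside is 2 mm above the shut clamp arm.
- stud_pin: Fixed tip of the stud, origin at its top, 97 mm above the worktop. A 16 mm post with a 12 mm tip; four sprung round lobes spread it to 28 mm across, 8 mm below the tip. A cap set on it rests on the lobes about 14 mm above home; pressing it on takes about 6 to 9 N, then the lobes snap in above its lip, the force drops and the cap goes on down to a hard stop.
- clamp_arm (a joint): Angle (rad) of the flat steel clamp arm about its upright pivot: 0 = shut (hard stop; it lies over the well along the filter's -y, its hook round the stud), 2.0 = widest. From above it opens clockwise, to the filter's -x side. Starts 1.2 to 1.7, stays where left, needs about 1 N at the hook. 167 mm long from the pivot, 24 mm wide, underside 66 mm and top 76 mm above the worktop.
- clamp_hinge (a point): Point on the clamp arm's vertical pivot axis, 71 mm above the worktop, axes as filter_base.
- clamp_tip (a point): Middle of the flat outer edge of the arm's hook, where a fingertip can push it shut; 140 mm from the pivot along the arm, 20.5 mm outside the line from pivot to hook centre, 71 mm above the worktop. Its x axis turns with the arm and points in the closing direction (push along +x); its -y points along the arm away from the pivot.
- cartridge: Loose white ribbed filter cartridge, a block 40 (its x) x 60 (its y) x 56 mm high with grey grooves, 0.15 kg, standing upright on the worktop. Origin: centre of its underside; z up. Its x and y match the well's x and y (a half turn makes no difference). Seated, its top is 62 mm above the worktop.
- snap_cap: Loose white round fluted cap, 40 mm across and 40 mm high, 50 g, standing on the worktop open side down. Origin: centre of its underside; z up. Its opening is 24 mm across at a lip 2 to 5 mm above the underside, wider above, with a flat ceiling 19 mm above the underside; above that it is solid.
- tin: Food tin, 75 mm across, 58 mm high; bystander. Origin: centre of underside.
- spice_jar: Glass spice jar, 45 mm across, 106 mm high; bystander. Origin: centre of underside.
There are look-alikes about, which are no part of the job. Leave any blue look-alike of the cartridge alone.

How it is judged (in metres and radians):
On the way, in this order (a step that is already met when the one before it is completed fails the run):
1. the cartridge stands fully down in the well while the clamp arm is still open (horizontal distance between cartridge and filter_base below 0.005 m and z of cartridge in the frame of filter_base below 0.009 m and angle between cartridge's own z axis and vertical below 0.08 rad and value of joint clamp_arm above 0.5 rad), for 0.2 s.
2. the clamp arm is shut over the seated cartridge and the cap is not on yet (value of joint clamp_arm below 0.06 rad and z of cartridge in the frame of filter_base below 0.009 m and distance between snap_cap and stud_home above 0.012 m), for 0.2 s.
3. the cap has clicked past the lobes and is fully home (horizontal distance between snap_cap and stud_home below 0.003 m and z of snap_cap in the frame of stud_home below 0.002 m), for 0.2 s.
At the end, for the whole second after the job is handed in: The cap is home on the stud (within 2 mm in height, 3 mm sideways, 0.1 rad upright) and the gripper still presses it onto the stud with more than 4 N; the clamp arm is shut (under 0.06 rad) and the cartridge stands upright within 3 mm of the well's floor (all of step 3 and angle between snap_cap's own z axis and vertical below 0.1 rad and contact force between snap_cap and stud_pin above 4 N and contact force between the fingers and snap_cap above 2 N and value of joint clamp_arm below 0.06 rad and horizontal distance between cartridge and filter_base below 0.005 m and z of cartridge in the frame of filter_base below 0.009 m and angle between cartridge's own z axis and vertical below 0.08 rad); the arm keeps its last pose, push and grip.
It fails at once if the tin is moved more than 3 cm (distance of tin from where it was at the start of the episode above 0.03 m).
It fails at once if the spice jar is moved more than 3 cm (distance of spice_jar from where it was at the start of the episode above 0.03 m).
It also fails if it takes over 72 s, if anything falls off the work surface, if the arm or the gripper's body presses on something with over 40 N, if the wrist force passes 120 N, or if a joint passes its speed limit or range.

## Working session

There is one attempt and no reset: what is moved stays moved. The work goes in short steps, Python scripts to look and compute and a tool call to move; the robot and the scene stay as the last step left them, time stands still between calls to the robot, and variables do not carry over. Pictures are saved under pics/ and viewed, and the job is handed in when it is done.

Besides the shell and the picture viewer there is one more tool, called after "Emit:" as name([rows], argument=value, ...), one row to a line, values as JSON. carry_out: Moves the arm, as the interface text tells. Its arguments: {"type":"object","properties":{"steps":{"type":"array","items":{"type":"array","items":{"type":"array","items":{"type":"number"}}}},"fingers":{"type":"number"}},"required":["steps"]}

```bash
mkdir -p pics; ls; cat > h.py <<'E'
import numpy as np, cv2
from station import sense, optics, ticket, r
def cap(n,fn=None):
    d=optics.capture(n)
    if fn: cv2.imwrite('pics/'+fn,cv2.cvtColor(d['image'],cv2.COLOR_RGB2BGR))
    return d
def K(d):
    h=d['image'].shape[0]; f=h/2/np.tan(np.radians(d['fov_y'])/2)
    return np.array([[f,0,d['cx']],[0,f,d['cy']],[0,0,1.]])
def ray(d,u,v):
    R=cv2.Rodrigues(np.array(d['rvec'],float))[0]; t=np.array(d['tvec'],float)
    c=-R.T@t; w=R.T@np.linalg.inv(K(d))@np.array([u,v,1.]); return c,w/np.linalg.norm(w)
def onz(d,u,v,z):
    c,w=ray(d,u,v); return c+w*(z-c[2])/w[2]
def proj(d,p):
    q,_=cv2.projectPoints(np.array(p,float).reshape(-1,1,3),np.array(d['rvec'],float),np.array(d['tvec'],float),K(d),None); return q.reshape(-1,2)
E
python3 - <<'E'
from h import *
for n in('scene','top'):
    d=cap(n,n+'0.png'); print(n,ray(d,280,210),d['fov_y'],d['cx'],d['cy'])
print(d.keys()); print(sense())
E
```

```text
pics
scene (array([-0.3726591 , -0.88337066,  0.69166222]), array([ 0.68152234,  0.59187512, -0.43036164])) 46.402474992367324 273.56047597134085 202.57366060513237
top (array([ 0.35506874, -0.00675183,  1.18253978]), array([ 0.19092611, -0.00229131, -0.98160174])) 54.33208805335075 285.1806474043074 207.16305067139152
dict_keys(['image', 'fov_y', 'cx', 'cy', 'rvec', 'tvec'])
{'time_s': 0.1, 'joints': array([ 9.18808627e+01,  2.20880347e+01,  3.89635176e-01, -2.57276881e-02,
       -6.84099195e+01, -1.48182741e+01]), 'joint_velocities': array([-0.10592187,  0.03532683,  0.15054831,  0.14575037, -0.00168378,
        0.01862348]), 'effort': array([ 1.45222652e-04, -3.91694391e+01,  1.87933820e+01,  4.23192367e+00,
        1.33990668e-02, -7.42907014e-05]), 'tcp_pos': array([0.13977586, 0.60866839, 0.23556404]), 'ee_rot': array([[-2.24047612e-01, -3.55255497e-04,  9.74578135e-01],
       [-9.74576280e-01, -1.90317273e-03, -2.24047880e-01],
       [ 1.93438477e-03, -9.99998126e-01,  8.01777257e-05]]), 'wrist_force': array([-0.06782099,  0.29588518, -0.72588204]), 'moment': array([0.0348686 , 0.00811696, 0.0023711 ]), 'gripper_width': 1.0004342302831402}
```

View pics/scene0.png

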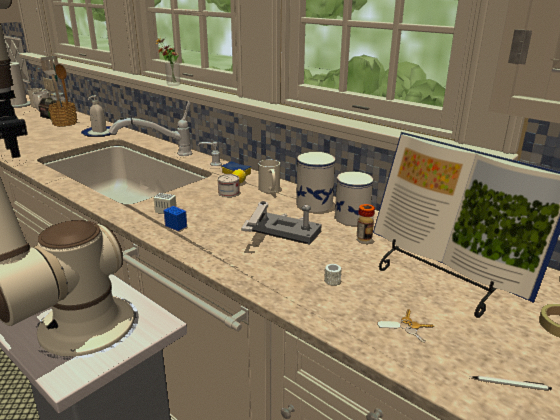

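View pics/top0.png

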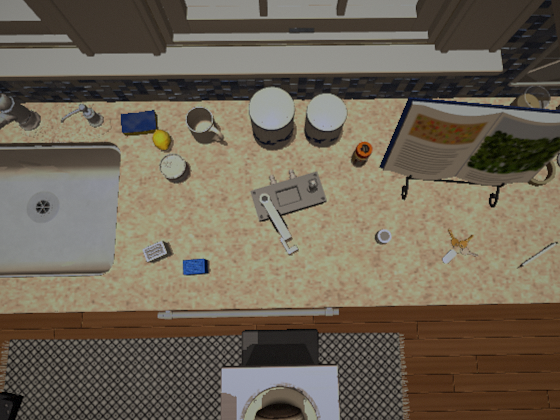

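The top view shows the filter at (289,196), with the pivot at (265,203), the stud at (312,183) and the arm tip at (290,248). The white cartridge candidate is at (155,251), its blue look-alike at (195,267), the cap candidate at (384,236), the tin at (173,167) and the jar at (363,152). I'll enlarge these to check them.

```bash
python3 - <<'E'
import cv2,numpy as np
t=cv2.imread('pics/top0.png'); s=cv2.imread('pics/scene0.png')
def c(i,x,y,w,h,k): return cv2.resize(i[y:y+h,x:x+w],None,fx=k,fy=k,interpolation=cv2.INTER_CUBIC)
a=c(t,240,160,100,100,6); cv2.imwrite('pics/a.png',a)
b=np.vstack([np.hstack([c(t,130,225,90,60,4),c(t,350,205,90,60,4)]),np.hstack([c(s,140,180,90,60,4),c(s,300,245,90,60,4)])]); cv2.imwrite('pics/b.png',b)
cv2.imwrite('pics/c.png',c(s,235,190,100,70,7))
E
```

```text
(no output)
```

View pics/a.png

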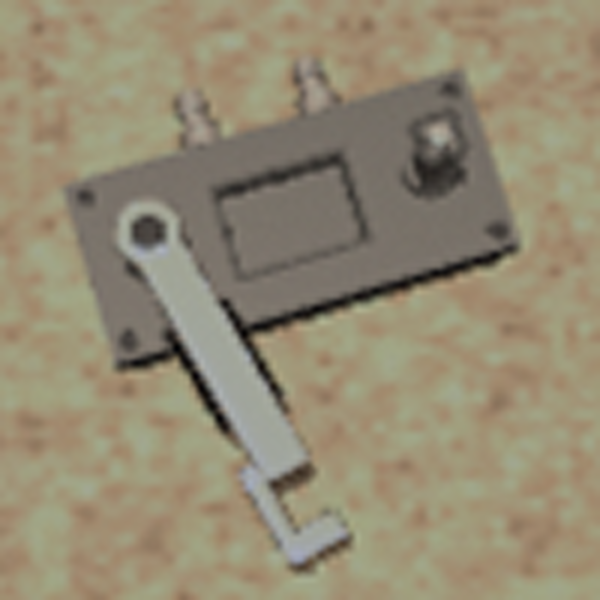

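View pics/b.png

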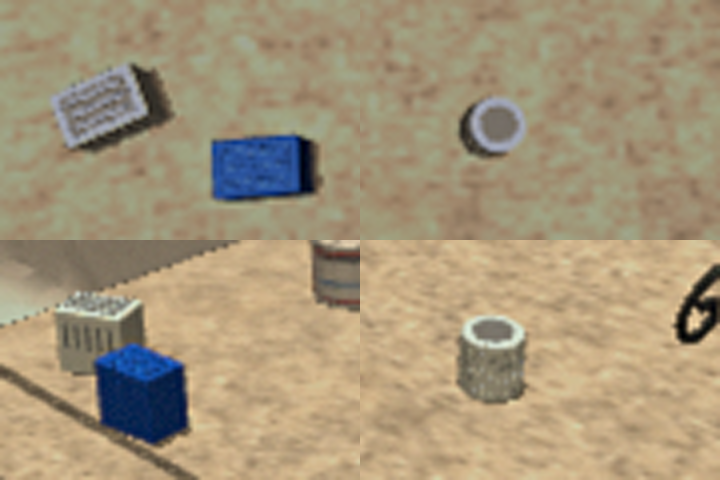

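View pics/c.png

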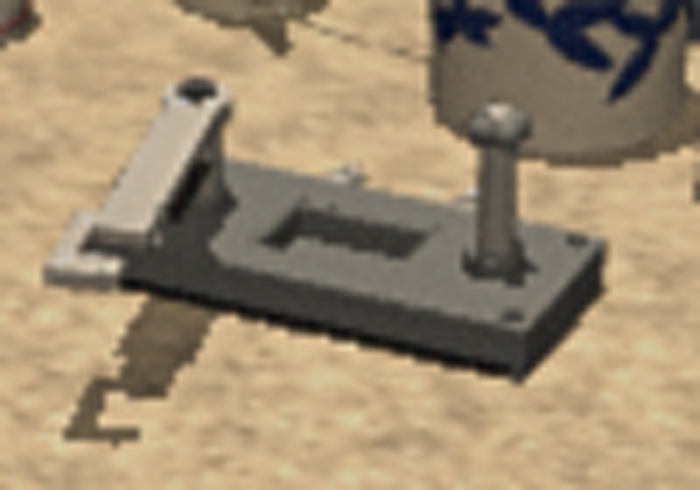

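The cartridge is the white grooved block at top (155,251); the other block, at (195,267), is the blue look-alike. The only white fluted cap is at (384,236). Next I'll measure.

```bash
python3 - <<'E'
from h import *
d=cap('top','top1.png'); s=cap('scene')
up=lambda x,y,k,ox,oy:((x+.5)/k-.5+ox,(y+.5)/k-.5+oy)
C=[up(x,y,6,240,160) for x,y in((65,187),(460,72),(518,245),(118,362))]
P=np.array([onz(d,*c,.024) for c in C]); print('base corners',P.round(4).tolist(),'sides',[np.linalg.norm(P[i]-P[i-1]).round(4) for i in range(4)])
c=P.mean(0); 
ya=(P[0]+P[3]-P[1]-P[2]); th=np.arctan2(-ya[0],ya[1]); print('ctr',c,'yaw',th)
xa=(P[0]+P[1]-P[2]-P[3]); print('yaw2',np.arctan2(xa[1],xa[0]))
W=np.array([onz(d,*up(x,y,6,240,160),.024) for x,y in((215,190),(342,153),(367,238),(240,278))]); print('well',W.mean(0),[np.linalg.norm(W[i]-W[i-1]).round(4) for i in range(4)])
ya=(W[0]+W[3]-W[1]-W[2]);print('yaww',np.arctan2(-ya[0],ya[1]))
print('pivot',onz(d,*up(148,231,6,240,160),.076),'stud',onz(d,*up(440,135,6,240,160),.097))
print('tip end', onz(d,*up(302,568,6,240,160),.076), onz(d,*up(348,535,6,240,160),.076))
print('scene pivot',onz(s,*up(196,92,7,235,190),.076),'stud',onz(s,*up(500,108,7,235,190),.097))
def m(img,x,y,w,h,lo=150,sat=60):
    hsv=cv2.cvtColor(img,cv2.COLOR_RGB2HSV); k=((hsv[...,1]<sat)&(hsv[...,2]>lo)).astype('uint8'); o=np.zeros_like(k);o[y:y+h,x:x+w]=k[y:y+h,x:x+w]
    o=cv2.morphologyEx(o,cv2.MORPH_CLOSE,np.ones((3,3),'uint8')); cs=cv2.findContours(o,0,2)[0]; return max(cs,key=cv2.contourArea)
for nm,b,z in(('cart',(135,235,45,35),.056),('cap',(370,222,30,30),.04)):
    q=m(d['image'],*b); Q=np.array([onz(d,*p[0],z)[:2] for p in q]).astype('float32'); print(nm,cv2.minAreaRect(Q),cv2.contourArea(q),cv2.boundingRect(q))
CC=[up(x,y,4,130,225) for x,y in((52,98),(131,64),(150,112),(68,149))]
P=np.array([onz(d,*c,.056) for c in CC]);print('cart',P.mean(0),[np.linalg.norm(P[i]-P[i-1]).round(4) for i in range(4)])
ya=(P[0]+P[3]-P[1]-P[2]);print('yaw',np.arctan2(-ya[0],ya[1]))
print('cap manual',onz(d,*up(498-360,125,4,350,205),.04),'scene',onz(s,*up(493-360,329-240,4,300,245),.04))
print('cart scene',np.mean([onz(s,*up(x,y-240,4,140,180),.056) for x,y in((57,309),(86,292),(144,300),(118,323))],0))
print('tin',onz(d,173,166,.058),'jar',onz(d,364,150,.106),'blue',onz(d,195,266,.056))
E
```

```text
base corners [[0.6387, 0.0757, 0.024], [0.694, -0.1178, 0.024], [0.6067, -0.1431, 0.024], [0.5523, 0.0505, 0.024]] sides [np.float64(0.09), np.float64(0.2013), np.float64(0.0908), np.float64(0.2011)]
ctr [ 0.62294371 -0.03366718  0.024     ] yaw 0.2760306224971664
yaw2 0.2832373541969606
well [ 0.62343638 -0.03361544  0.024     ] [np.float64(0.0452), np.float64(0.0645), np.float64(0.044), np.float64(0.0645)]
yaww 0.28659404326479676
pivot [0.60456391 0.03377951 0.076     ] stud [ 0.64285012 -0.10069427  0.097     ]
tip end [ 0.44835478 -0.03427762  0.076     ] [ 0.46284418 -0.05530187  0.076     ]
scene pivot [0.60549336 0.03590766 0.076     ] stud [ 0.64449437 -0.0991088   0.097     ]
cart ((0.46528521180152893, 0.32901179790496826), (0.09134036302566528, 0.12000744044780731), 3.145249366760254) 618.0 (135, 235, 45, 35)
cap ((0.5106236934661865, -0.311728298664093), (0.0484602227807045, 0.06415323168039322), 73.6380386352539) 243.5 (378, 222, 21, 23)
cart [0.46483839 0.33539684 0.056     ] [np.float64(0.0371), np.float64(0.0575), np.float64(0.0362), np.float64(0.0598)]
yaw 0.4102586140860129
cap manual [ 0.49867332 -0.30157487  0.04      ] scene [ 0.50039139 -0.30053091  0.04      ]
cart scene [0.46484591 0.33253073 0.056     ]
tin [0.70618007 0.29384612 0.058     ] jar [ 0.73018309 -0.24426348  0.106     ] blue [0.42235323 0.22426629 0.056     ]
```

Emit:
carry_out([
  [[3.5,-3,0,0,0,-0.1],[7,-6,0,0,0,-0.22],[10.5,-9,0,0,0,-0.34],[14,-12,0,0,0,-0.46],[17.5,-15,0,0,0,-0.58],[21,-18,0,0,0,-0.7],[24.5,-21,0,0,0,-0.8],[28,-24,-2,0,0,-0.9],[31,-26.5,-4,0,0,-0.934],[32.5,-27.5,-6,0,0,-0.934],[32.5,-27.5,-8,0,0,-0.934],[32.5,-27.5,-8,0,0,-0.934],[32.5,-27.5,-8,0,0,-0.934]],
], fingers=0)

```text
time_s: 1.82
tcp_pos: [0.4652, 0.3346, 0.1573]
ee_rot: [[-0.916, 0.001, 0.4], [-0.4, 0.001, -0.916], [-0.001, -1.0, -0.0]]
wrist_force: [0.5, -0.5, 0.1]
gripper_width: 1.003
```

```bash
python3 - <<'E'
from h import *
st=sense(); print(st['tcp_pos'],st['ee_rot'],st['joints'],st['wrist_force'])
d=cap('top','t2.png'); s=cap('scene','s2.png')
print('canister front',onz(d,272,146,.15),onz(d,326,143,.12))
a=cv2.imread('pics/t2.png');b=cv2.imread('pics/s2.png')
cv2.imwrite('pics/v2.png',np.hstack([cv2.resize(a[200:320,80:230],(400,320)),cv2.resize(b[120:270,90:250],(400,375))[:320]]))
print('cart sides check', proj(d,[[st['tcp_pos'][0],st['tcp_pos'][1],.056]]),proj(s,[[st['tcp_pos'][0],st['tcp_pos'][1],.056]]))
E
```

```text
[0.46518748 0.33460607 0.15734804] [[-9.16470266e-01  1.07223229e-03  4.00101365e-01]
 [-4.00100795e-01  7.10687012e-04 -9.16470866e-01]
 [-1.26701650e-03 -9.99999173e-01 -2.22322523e-04]] [ 5.19323107e+01  2.09429822e+01 -1.34788881e+01  2.82198501e-02
 -5.55081953e+01 -2.83637691e+01] [ 0.50294563 -0.53847057  0.13118151]
canister front [0.72918536 0.00950862 0.15      ] [ 0.74678287 -0.13795867  0.12      ]
cart sides check [[155.00139288 250.90142908]] [[164.62254065 195.87961098]]
```

View pics/v2.png

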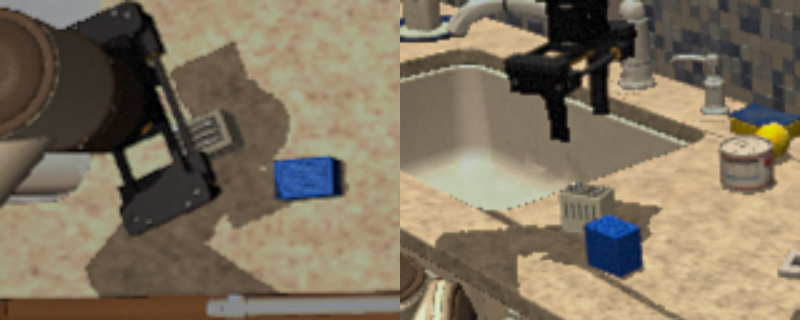

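The open gripper is centred over the cartridge, and its body lies along the jaw direction. Before choosing the grip I'll check its clearance to the canister behind the well.

```bash
python3 - <<'E'
from h import *
a=cv2.imread('pics/top0.png');b=cv2.imread('pics/scene0.png')
cv2.imwrite('pics/v3.png',np.hstack([cv2.resize(a[75:165,235:355],(480,360),interpolation=2),cv2.resize(b[140:230,285:385],(320,288),interpolation=2).copy() if 0 else cv2.resize(b[140:240,285:365],(288,360),interpolation=2)]))
E
```

```text
(no output)
```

View pics/v3.png

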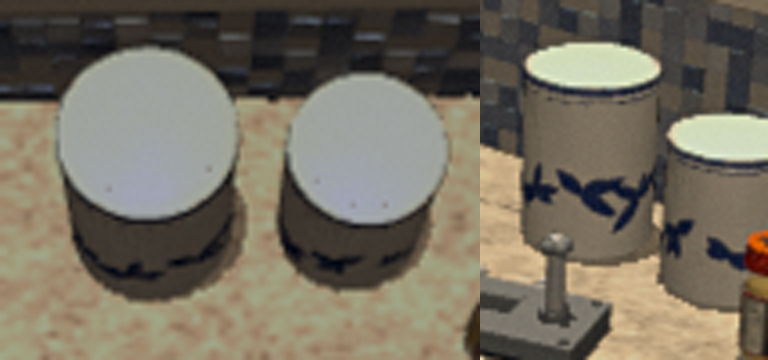

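The canister's foot is at about x = 0.76, so gripping with the jaw along the filter's x has about 3 cm of clearance. I'll descend and grip.

Emit:
carry_out([
  [[0,0,-4,0,0,0],[0,0,-8,0,0,0],[0,0,-10.5,0,0,0],[0,0,-12,0,0,0],[0,0,-12.1,0,0,0],[0,0,-12.1,0,0,0]],
])

```text
time_s: 2.68
tcp_pos: [0.4655, 0.3349, 0.0367]
ee_rot: [[-0.917, 0.002, 0.4], [-0.4, 0.002, -0.917], [-0.002, -1.0, -0.001]]
wrist_force: [0.6, -0.9, -0.8]
gripper_width: 1.001
```

Emit:
carry_out([
  [[0,0,0,0,0,0],[0,0,0,0,0,0],[0,0,0,0,0,0],[0,0,0,0,0,0],[0,0,0,0,0,0],[0,0,0,0,0,0],[0,0,0,0,0,0],[0,0,0,0,0,0]],
], fingers=255)

```text
time_s: 3.68
tcp_pos: [0.4652, 0.3344, 0.0357]
ee_rot: [[-0.917, 0.001, 0.4], [-0.4, 0.001, -0.917], [-0.001, -1.0, -0.0]]
wrist_force: [0.8, 1.8, -0.4]
gripper_width: 0.455
```

Emit:
carry_out([
  [[0,0,4,0,0,0],[0,0,8,0,0,0],[1.5,-3.5,10,0,0,0],[3.5,-8,10,0,0,-0.03],[5.5,-13,10,0,0,-0.06],[7.5,-18,10,0,0,-0.09],[9.5,-23,10,0,0,-0.11],[12,-28,10,0,0,-0.13],[14,-33,10,0,0,-0.13],[15.85,-36.7,10,0,0,-0.13],[15.85,-36.7,10,0,0,-0.13],[15.85,-36.7,10,0,0,-0.13],[15.85,-36.7,10,0,0,-0.13]],
])

```text
time_s: 5.3
tcp_pos: [0.6227, -0.0319, 0.1353]
ee_rot: [[-0.96, -0.001, 0.278], [-0.279, 0.0, -0.96], [0.001, -1.0, -0.0]]
wrist_force: [-0.1, 0.0, -2.7]
gripper_width: 0.455
```

```bash
python3 - <<'E'
from h import *
st=sense(); print(st['tcp_pos'],st['joints'],st['wrist_force'],st['gripper_width'])
d=cap('top','t4.png'); s=cap('scene','s4.png')
a=cv2.imread('pics/t4.png');b=cv2.imread('pics/s4.png')
cv2.imwrite('pics/v4.png',np.hstack([cv2.resize(a[140:260,220:340],(360,360)),cv2.resize(b[150:250,230:340],(440,400),interpolation=2)[:360]]))
cv2.imwrite('pics/v5.png',cv2.resize(b[170:250,235:335],(800,640),interpolation=2)[:600])
E
```

```text
[ 0.62270741 -0.03189161  0.13530251] [ 1.19088555e+01  2.67529531e+01 -7.46796091e+00 -2.26655703e-02
 -5.58384773e+01  4.27458997e+00] [-0.10363396  0.04966181 -2.69455139] 0.45532270962270477
```

View pics/v4.png

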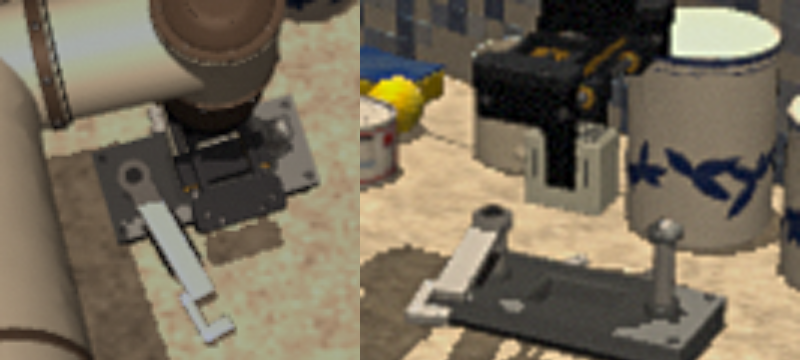

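View pics/v5.png

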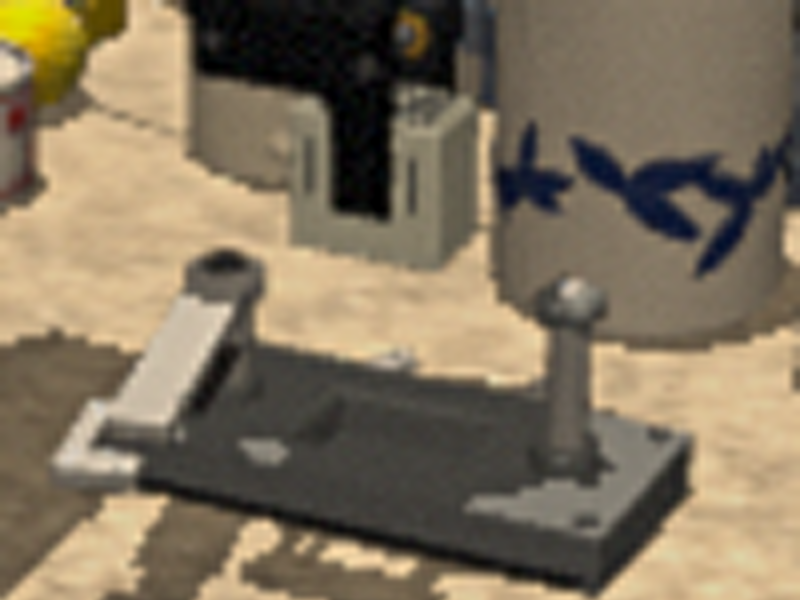

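```bash
python3 - <<'E'
from h import *
s=cap('scene')
up=lambda x,y,k,ox,oy:((x+.5)/k-.5+ox,(y+.5)/k-.5+oy)
L,N,Rr=[onz(s,*up(x,y,8,235,170),.0996) for x,y in((291,245),(434,269),(475,227))]
print(L,N,Rr,np.linalg.norm(L-N),np.linalg.norm(Rr-N),'yaw',np.arctan2(-(L-N)[0],(L-N)[1]))
print('cart centre scene',(L+Rr)/2)
# top corners
T=[onz(s,*up(x,y,8,235,170),.1556) for x,y in((292,92),(479,92))]
print(T,np.mean(T,0))
# same camera, base
B=[onz(s,*up(x,y,8,235,170),.024) for x,y in((602,541),(692,434))]
B0=[onz(s,*up(x,y,7,235,190),.024) for x,y in((524,352),(605,244))]
th=.282; X=np.array([np.cos(th),np.sin(th),0]);Y=np.array([-np.sin(th),np.cos(th),0])
for b in (B,B0): print('base ctr scene',b[0]+.046*X+.1025*Y,b[1]-.046*X+.1025*Y,'len',np.linalg.norm(b[0]-b[1]))
c=np.array([.623,-.0335,.024])
print('well pivots from scene: ',np.array([.6055,.0359])-.07*Y[:2],np.array([.6445,-.0991])+.07*Y[:2])
E
```

```text
[ 0.59742345 -0.00540207  0.0996    ] [ 0.61648096 -0.05788576  0.0996    ] [ 0.65508137 -0.04509849  0.0996    ] 0.05583661104900623 0.04066332573284567 yaw 0.34830868853232777
cart centre scene [ 0.62625241 -0.02525028  0.0996    ]
[array([0.60580087, 0.00166471, 0.1556    ]), array([ 0.65134471, -0.04868618,  0.1556    ])] [ 0.62857279 -0.02351073  0.1556    ]
base ctr scene [ 0.62219629 -0.03447012  0.024     ] [ 0.62202436 -0.03372469  0.024     ] len 0.09204547314678825
base ctr scene [ 0.6091732  -0.04328488  0.024     ] [ 0.61866204 -0.03601017  0.024     ] len 0.10322998364803716
well pivots from scene:  [ 0.6249794  -0.03133506] [ 0.6250206  -0.03186494]
```

```bash
python3 - <<'E'
from h import *
d=cap('top')
im=cv2.imread('pics/top0.png')
def blob(x,y,w,h,k,f,fn):
    c=cv2.resize(im[y:y+h,x:x+w],None,fx=k,fy=k,interpolation=2); L=cv2.cvtColor(c,cv2.COLOR_BGR2LAB).astype(int); H=cv2.cvtColor(c,cv2.COLOR_BGR2HSV)
    m=f(c.astype(int),L,H).astype('uint8'); m=cv2.morphologyEx(m,cv2.MORPH_CLOSE,np.ones((k,k))); m=cv2.morphologyEx(m,cv2.MORPH_OPEN,np.ones((k,k)))
    q=max(cv2.findContours(m,0,1)[0],key=cv2.contourArea); v=c.copy(); cv2.drawContours(v,[q],-1,(0,255,0),1); cv2.imwrite('pics/'+fn,v)
    return np.array([((p[0][0]+.5)/k-.5+x,(p[0][1]+.5)/k-.5+y) for p in q])
q=blob(135,235,42,35,8,lambda c,L,H:(L[...,2]<132)&(L[...,0]>80),'q1.png')
Q=np.array([onz(d,*p,.056)[:2] for p in q]).astype('float32'); print(cv2.minAreaRect(Q), Q.mean(0))
q=blob(240,165,95,62,8,lambda c,L,H:(L[...,2]<139)&(L[...,0]>60),'q2.png')
Q=np.array([onz(d,*p,.024)[:2] for p in q]).astype('float32'); print(cv2.minAreaRect(Q))
E
```

```text
((0.46479958295822144, 0.3365248143672943), (0.0399600975215435, 0.05912577733397484), 22.3028507232666) [0.46426824 0.33617625]
((0.6167457103729248, -0.035916998982429504), (0.15878885984420776, 0.20542247593402863), 15.918535232543945)
```

View pics/q1.png

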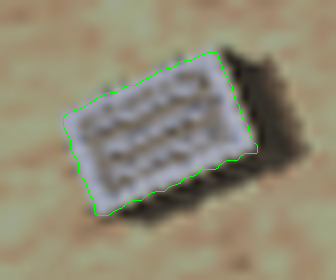

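View pics/q2.png

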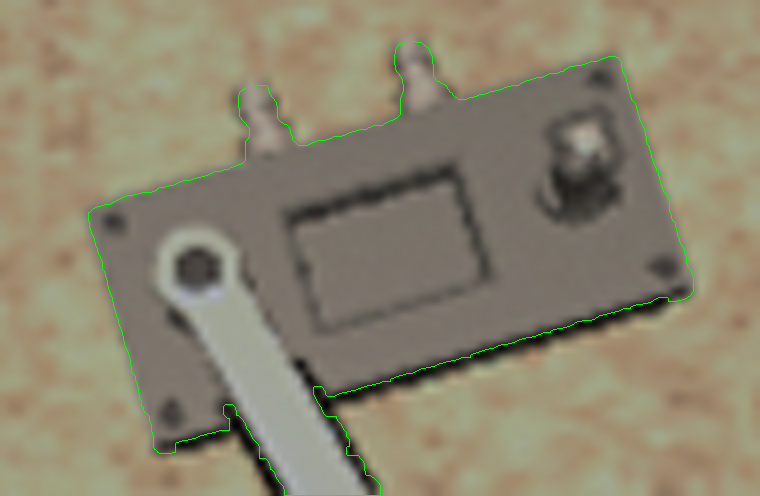

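Emit:
carry_out([
  [[0.13,-0.4,0,0,0,0],[0.13,-0.4,-3,0,0,0],[0.13,-0.4,-5.5,0,0,0],[0.13,-0.4,-7,0,0,0],[0.13,-0.4,-7,0,0,0],[0.13,-0.4,-7,0,0,0],[0.13,-0.4,-7,0,0,0]],
])

```text
time_s: 6.38
tcp_pos: [0.6255, -0.0368, 0.0668]
ee_rot: [[-0.961, 0.002, 0.278], [-0.278, 0.0, -0.961], [-0.002, -1.0, 0.0]]
wrist_force: [-0.2, 0.2, -1.5]
gripper_width: 0.453
```

```bash
python3 - <<'E'
from h import *
s=cap('scene','s6.png'); d=cap('top','t6.png')
b=cv2.imread('pics/s6.png'); cv2.imwrite('pics/v6.png',cv2.resize(b[180:250,240:330],(720,560),interpolation=2))
a=cv2.imread('pics/t6.png'); cv2.imwrite('pics/v6t.png',cv2.resize(a[160:230,240:340],(800,560),interpolation=2))
E
```

```text
(no output)
```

View pics/v6.png

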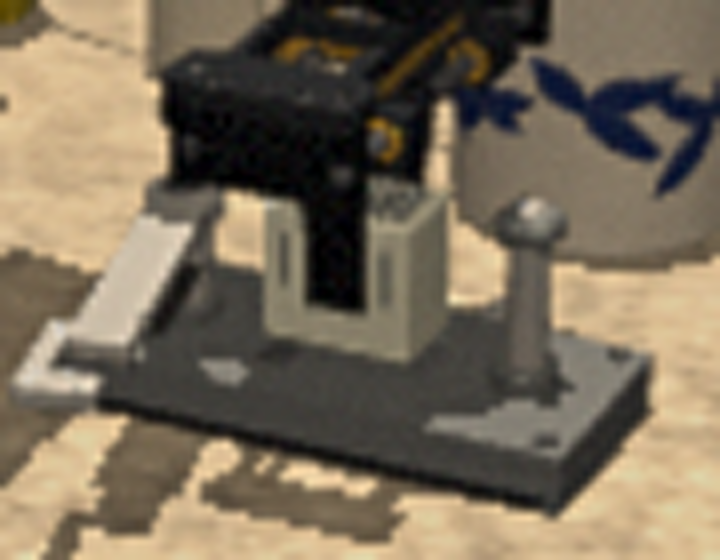

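View pics/v6t.png

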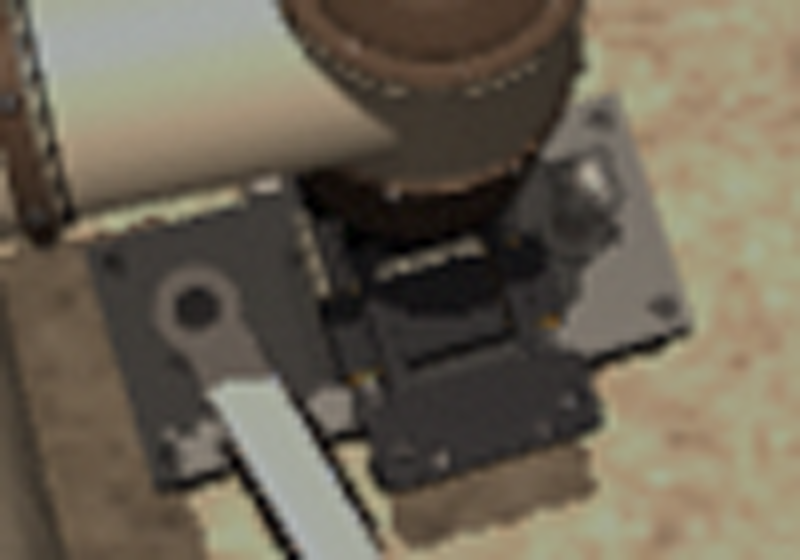

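```bash
python3 - <<'E'
from h import *
for i in range(4):
    st=sense(); print(st['time_s'],st['tcp_pos'],st['wrist_force'],st['joint_velocities'].round(1)); cap('top')
E
```

```text
6.475 [ 0.62518539 -0.03677685  0.06647077] [ 0.58738336  0.07304955 -1.68889172] [-0.   0.2 -0.3 -0.1  0.1  0. ]
6.525 [ 0.62503157 -0.03681548  0.06628876] [-0.25154835 -0.42715459 -1.48917043] [-0.1  0.3 -0.2  0.   0.1 -0. ]
6.575 [ 0.62490956 -0.03684593  0.06610841] [-0.5010318   0.28002534 -1.69584262] [ 0.   0.4 -0.2 -0.   0.  -0.1]
6.625 [ 0.62484113 -0.03685598  0.06597051] [-0.17205262 -0.24338331 -2.20822824] [-0.   0.2 -0.1 -0.  -0.1 -0. ]
```

Emit:
carry_out([
  [[-0.07,0.08,0,0,0,0],[-0.07,0.08,0,0,0,0],[-0.07,0.08,-0.3,0,0,0],[-0.07,0.08,-0.6,0,0,0],[-0.07,0.08,-0.8,0,0,0],[-0.07,0.08,-1,0,0,0],[-0.07,0.08,-1.2,0,0,0],[-0.07,0.08,-1.2,0,0,0],[-0.07,0.08,-1.2,0,0,0]],
])

```text
time_s: 7.8
tcp_pos: [0.6241, -0.0361, 0.0536]
ee_rot: [[-0.961, 0.0, 0.277], [-0.277, -0.0, -0.961], [-0.0, -1.0, 0.0]]
wrist_force: [-0.2, -0.4, -2.1]
gripper_width: 0.458
```

The cartridge has entered the well with no contact force. I'll go on down.

Emit:
carry_out([
  [[0,0,-0.3,0,0,0],[0,0,-0.6,0,0,0],[0,0,-0.9,0,0,0],[0,0,-1.1,0,0,0],[0,0,-1.2,0,0,0],[0,0,-1.25,0,0,0],[0,0,-1.25,0,0,0],[0,0,-1.25,0,0,0]],
])

```text
time_s: 8.8
tcp_pos: [0.6239, -0.0361, 0.0416]
ee_rot: [[-0.961, -0.0, 0.277], [-0.277, -0.0, -0.961], [0.0, -1.0, 0.0]]
wrist_force: [-2.6, 1.2, 5.3]
gripper_width: 0.455
```

Emit:
carry_out([
  [[0,0,0,0,0,0],[0,0,0,0,0,0],[0,0,0,0,0,0],[0,0,0,0,0,0],[0,0,2,0,0,0],[0,0,5,0,0,0],[0,0,9,0,0,0],[-3,0,12,0,0,0],[-8,0,12,0,0,0],[-13,0,12,0,0,0],[-17,0,12,0,0,0],[-20,0,12,0,0,0],[-20,0,12,0,0,0]],
], fingers=60)

```text
time_s: 10.42
tcp_pos: [0.4222, -0.0363, 0.1614]
ee_rot: [[-0.961, 0.0, 0.278], [-0.278, 0.0, -0.961], [-0.0, -1.0, -0.0]]
wrist_force: [1.3, 0.4, 0.2]
gripper_width: 0.76
```

```bash
python3 - <<'E'
from h import *
s=cap('scene','s7.png'); d=cap('top','t7.png'); st=sense(); print(st['tcp_pos'],st['gripper_width'],st['joints'])
b=cv2.imread('pics/s7.png'); a=cv2.imread('pics/t7.png'); cv2.imwrite('pics/v7.png',np.hstack([cv2.resize(b[180:250,240:320],(400,350),interpolation=2),cv2.resize(a[160:260,230:340],(385,350),interpolation=2)]))
E
```

```text
[ 0.42474404 -0.0359523   0.16160219] 0.7628983995110599 [ 1.71935508e+01  6.94249760e+00 -3.23907376e+01  2.54259899e-02
 -5.05573642e+01 -1.08476095e+00]
```

View pics/v7.png

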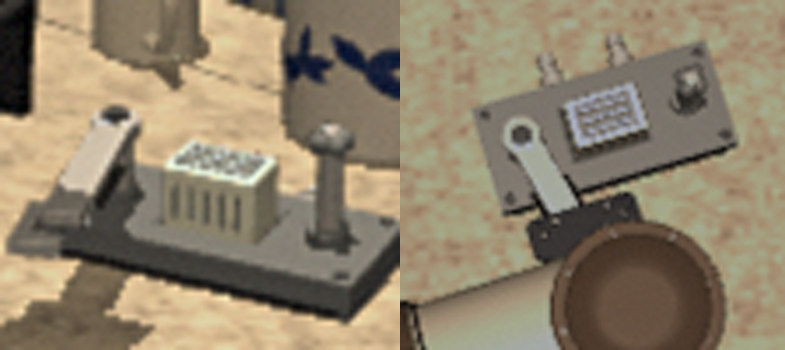

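Cartridge is seated. Now I'll work out the path for the clamp sweep.

```bash
python3 - <<'E'
from h import *
d=cap('top'); up=lambda x,y,k,ox,oy:((x+.5)/k-.5+ox,(y+.5)/k-.5+oy)
th=.280; Y=np.array([-np.sin(th),np.cos(th)]); piv=np.array([.6234,-.0339])+.07*Y; print('piv',piv,'stud',piv-.14*Y)
e=onz(d,*up(287,476,6,240,160),.076)[:2]; p0=onz(d,*up(148,231,6,240,160),.076)[:2]; v=e-p0; print(np.linalg.norm(v))
ang=np.arctan2(v[1],v[0]); shut=np.arctan2(-Y[1],-Y[0]); phi0=(shut-ang)%(2*np.pi); print('phi0',phi0)
st=sense(); R=st['ee_rot']; print('jaw',np.arctan2(R[1,0],R[0,0]))
c0=np.array([.4241,-.0362]) ; j0=-2.861
for phi,g in [(phi0,.025),(phi0,.008)]+[(f,0) for f in np.arange(1.3,-.01,-.1)]+[(0,-.002)]:
    A=shut-phi; a=np.array([np.cos(A),np.sin(A)]); c=np.array([-a[1],a[0]])
    t=piv+.14*a-c*(.0205+.0095+g)
    print(round(phi,2),g,'tool',t.round(4),'shift cm',((t-c0)*100).round(2),'turn',round((A-j0+np.pi)%(2*np.pi)-np.pi,3))
E
```

```text
piv [0.6040551  0.03337388] stud [ 0.6427449  -0.10117388]
0.13031541484911346
phi0 1.3542865828958706
jaw -2.860298768166258
1.35 0.025 tool [0.4548 0.015 ] shift cm [3.07 5.12] turn 0.216
1.35 0.008 tool [4.629e-01 1.000e-04] shift cm [3.88 3.63] turn 0.216
1.3 0 tool [ 0.4691 -0.0143] shift cm [4.5  2.19] turn 0.27
1.2 0 tool [ 0.4745 -0.0276] shift cm [5.04 0.86] turn 0.37
1.1 0 tool [ 0.4812 -0.0402] shift cm [ 5.71 -0.4 ] turn 0.47
1.0 0 tool [ 0.4892 -0.0521] shift cm [ 6.51 -1.59] turn 0.57
0.9 0 tool [ 0.4983 -0.0631] shift cm [ 7.42 -2.69] turn 0.67
0.8 0 tool [ 0.5085 -0.0732] shift cm [ 8.44 -3.7 ] turn 0.77
0.7 0 tool [ 0.5196 -0.0822] shift cm [ 9.55 -4.6 ] turn 0.87
0.6 0 tool [ 0.5315 -0.0901] shift cm [10.74 -5.39] turn 0.97
0.5 0 tool [ 0.5442 -0.0967] shift cm [12.01 -6.05] turn 1.07
0.4 0 tool [ 0.5575 -0.102 ] shift cm [13.34 -6.58] turn 1.17
0.3 0 tool [ 0.5713 -0.106 ] shift cm [14.72 -6.98] turn 1.27
0.2 0 tool [ 0.5853 -0.1086] shift cm [16.12 -7.24] turn 1.37
0.1 0 tool [ 0.5996 -0.1097] shift cm [17.55 -7.35] turn 1.47
-0.0 0 tool [ 0.6139 -0.1095] shift cm [18.98 -7.33] turn 1.57
0 -0.002 tool [ 0.6158 -0.1089] shift cm [19.17 -7.27] turn 1.57
```

Emit:
carry_out([
  [[1.5,2.5,0,0,0,0.1],[3.1,5.1,0,0,0,0.216],[3.1,5.1,0,0,0,0.216],[3.1,5.1,-1,0,0,0.216],[3.1,5.1,-4,0,0,0.216],[3.1,5.1,-7,0,0,0.216],[3.1,5.1,-9.1,0,0,0.216],[3.1,5.1,-9.1,0,0,0.216],[3.1,5.1,-9.1,0,0,0.216]],
], fingers=255)

```text
time_s: 11.7
tcp_pos: [0.4553, 0.0147, 0.0704]
ee_rot: [[-0.879, 0.001, 0.476], [-0.476, 0.0, -0.879], [-0.001, -1.0, 0.0]]
wrist_force: [1.0, -0.2, -0.3]
gripper_width: 0.004
```

```bash
python3 - <<'E'
from h import *
s=cap('scene','s8.png'); d=cap('top','t8.png'); st=sense(); print(st['tcp_pos'],st['gripper_width'])
b=cv2.imread('pics/s8.png'); a=cv2.imread('pics/t8.png'); cv2.imwrite('pics/v8.png',np.hstack([cv2.resize(b[160:260,210:320],(440,400),interpolation=2),cv2.resize(a[160:280,230:340],(366,400),interpolation=2)[:, :360]]))
E
```

```text
[0.45561701 0.01497176 0.07091422] 0.004029388592070066
```

View pics/v8.png

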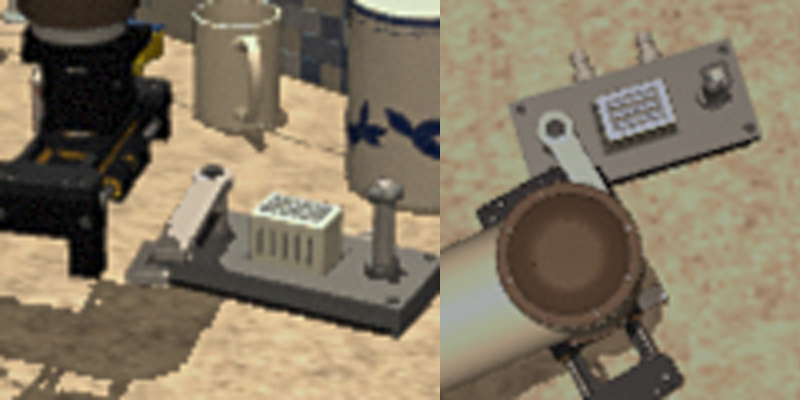

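Emit:
carry_out([
  [[0.8,-1.5,0,0,0,0],[1.4,-2.9,0,0,0,0.05],[1.94,-4.24,0,0,0,0.15],[2.6,-5.5,0,0,0,0.25],[3.4,-6.7,0,0,0,0.35],[4.3,-7.8,0,0,0,0.45],[5.3,-8.8,0,0,0,0.55],[6.45,-9.7,0,0,0,0.65],[7.6,-10.5,0,0,0,0.75],[8.9,-11.15,0,0,0,0.85],[10.2,-11.7,0,0,0,0.95],[11.6,-12.1,0,0,0,1.05],[13,-12.35,0,0,0,1.15],[14.4,-12.45,0,0,0,1.25],[14.4,-12.45,0,0,0,1.25],[14.4,-12.45,0,0,0,1.25]],
])

```text
time_s: 13.8
tcp_pos: [0.5986, -0.1095, 0.0704]
ee_rot: [[0.174, 0.0, 0.985], [-0.985, 0.0, 0.174], [-0.0, -1.0, 0.0]]
wrist_force: [-0.5, -0.5, 0.2]
gripper_width: 0.004
```

```bash
python3 - <<'E'
from h import *
s=cap('scene','s9.png'); d=cap('top','t9.png'); st=sense(); print(st['tcp_pos'],st['joints'],st['wrist_force'])
b=cv2.imread('pics/s9.png'); a=cv2.imread('pics/t9.png'); cv2.imwrite('pics/v9.png',np.hstack([cv2.resize(b[160:260,230:340],(440,400),interpolation=2),cv2.resize(a[160:280,230:340],(366,400),interpolation=2)[:, :360]]))
E
```

```text
[ 0.5985115  -0.10949163  0.07035227] [ 4.85658746e+00  2.96586515e+01 -1.35262572e+01 -8.14385963e-03
 -4.68105808e+01  9.51953123e+01] [0.25512941 0.05765654 0.47768653]
```

View pics/v9.png

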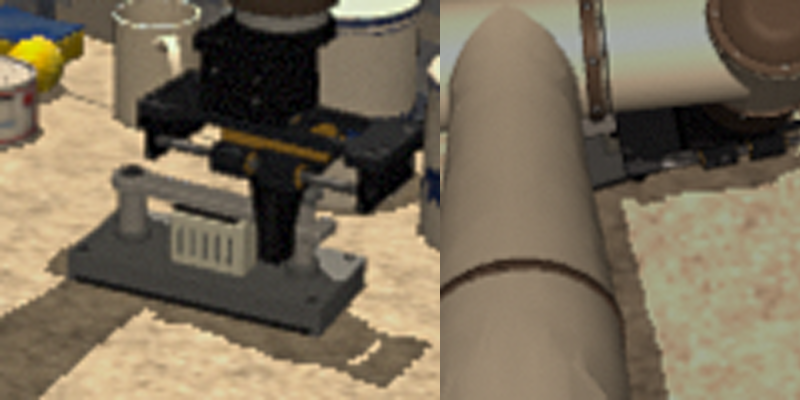

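Emit:
carry_out([
  [[0.5,0.0,0,0,0,0.04],[1,0.05,0,0,0,0.08],[1.3,0.08,0,0,0,0.1],[1.5,0.1,0,0,0,0.1],[1.6,0.12,0,0,0,0.1],[1.6,0.12,0,0,0,0.1]],
])

```text
time_s: 14.65
tcp_pos: [0.6125, -0.1087, 0.07]
ee_rot: [[0.272, -0.005, 0.962], [-0.962, -0.0, 0.272], [-0.001, -1.0, -0.005]]
wrist_force: [-5.4, -0.9, 4.1]
gripper_width: 0.007
```

Emit:
carry_out([
  [[0.1,0.03,0,0,0,0],[0.2,0.06,0,0,0,0],[0.2,0.06,0,0,0,0],[0.2,0.06,0,0,0,0]],
])

```text
time_s: 15.15
tcp_pos: [0.6126, -0.1087, 0.0699]
ee_rot: [[0.271, -0.01, 0.962], [-0.962, -0.001, 0.271], [-0.002, -1.0, -0.009]]
wrist_force: [-8.8, -1.8, 7.1]
gripper_width: 0.003
```

Emit:
carry_out([
  [[-1,-0.3,0,0,0,0],[-4,-1.2,0,0,0,0],[-8,-3,2,0,0,0],[-11,-7,6,0,0,0],[-12,-12,8,0,0,0],[-12,-17,8,0,0,0],[-12,-17,8,0,0,0],[-12,-17,8,0,0,0]],
], fingers=0)

```text
time_s: 16.15
tcp_pos: [0.4969, -0.2777, 0.1498]
ee_rot: [[0.272, 0.001, 0.962], [-0.962, 0.0, 0.272], [-0.0, -1.0, 0.001]]
wrist_force: [0.4, -0.2, -0.1]
gripper_width: 0.839
```

```bash
python3 - <<'E'
from h import *
s=cap('scene','s10.png'); d=cap('top','t10.png'); st=sense(); print(st['tcp_pos'],st['joints'],st['wrist_force'],st['time_s'])
b=cv2.imread('pics/s10.png'); a=cv2.imread('pics/t10.png'); cv2.imwrite('pics/v10.png',np.hstack([cv2.resize(b[160:260,230:340],(440,400),interpolation=2),cv2.resize(a[150:240,240:330],(360,360),interpolation=2).copy() if 0 else cv2.resize(a[150:240,240:320],(356,400),interpolation=2)]))
E
```

```text
[ 0.4971483  -0.27693453  0.14986699] [-1.28171430e+01  2.10706025e+01 -1.45013566e+01 -1.28487422e-02
 -5.44203725e+01  1.18709043e+02] [-0.77308474 -0.6361218  -0.72023779] 16.25
```

View pics/v10.png

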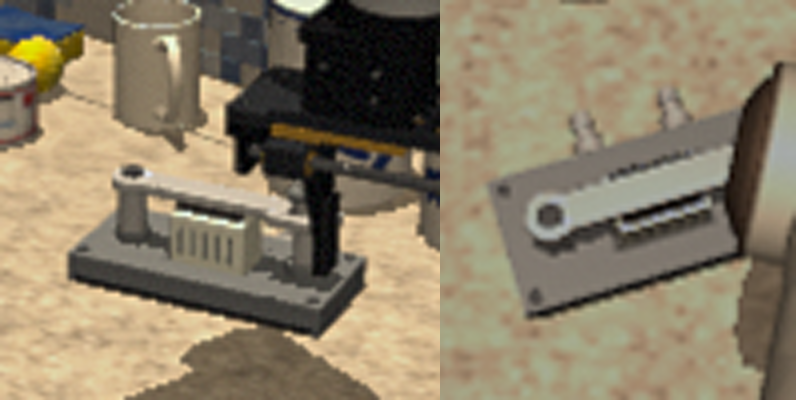

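View pics/t10.png

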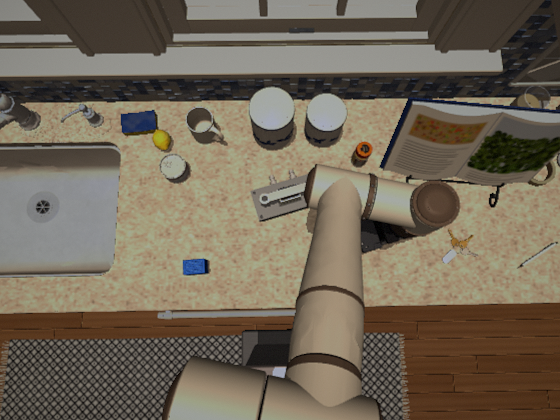

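```bash
python3 - <<'E'
from h import *
d=cap('top')
im=cv2.imread('pics/top0.png'); x,y,w,h,k=368,222,32,28,12
c=cv2.resize(im[y:y+h,x:x+w],None,fx=k,fy=k,interpolation=2); L=cv2.cvtColor(c,cv2.COLOR_BGR2LAB).astype(int)
m=((L[...,2]<137)&(L[...,0]>95)).astype('uint8'); m=cv2.morphologyEx(m,cv2.MORPH_OPEN,np.ones((k//2,k//2)))
q=max(cv2.findContours(m,0,1)[0],key=cv2.contourArea); v=c.copy(); cv2.drawContours(v,[q],-1,(0,255,0),1); cv2.imwrite('pics/q3.png',v)
Q=np.array([onz(d,(p[0][0]+.5)/k-.5+x,(p[0][1]+.5)/k-.5+y,.04)[:2] for p in q]).astype('float32'); print(cv2.minEnclosingCircle(Q),cv2.fitEllipse(Q))
# stud crop
cv2.imwrite('pics/q4.png',cv2.resize(im[168:200,298:328],None,fx=16,fy=16,interpolation=2))
print(proj(d,[[.6427,-.1012,.097],[.6427,-.1012,.089],[.6427,-.1012,.024]]))
E
```

```text
((0.49932342767715454, -0.30131158232688904), 0.02084573544561863) ((0.499146968126297, -0.30150067806243896), (0.04005980119109154, 0.04038248956203461), 1.1991629600524902)
[[313.10252167 182.13380859]
 [312.87438105 182.88029155]
 [311.1318397  188.58193927]]
```

View pics/q3.png

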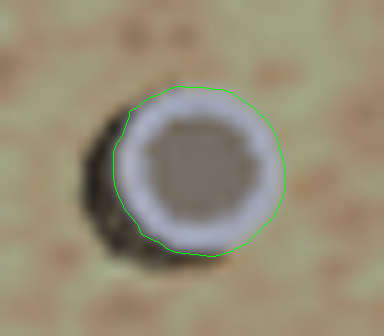

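View pics/q4.png

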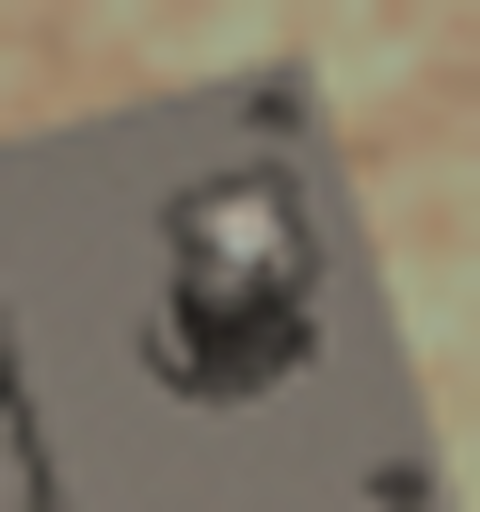

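Emit:
carry_out([
  [[0.2,-2.36,0,0,0,0],[0.2,-2.36,-3,0,0,0],[0.2,-2.36,-7,0,0,0],[0.2,-2.36,-10.5,0,0,0],[0.2,-2.36,-12.4,0,0,0],[0.2,-2.36,-12.4,0,0,0],[0.2,-2.36,-12.4,0,0,0],[0.2,-2.36,-12.4,0,0,0],[0.2,-2.36,-12.4,0,0,0]],
])

```text
time_s: 17.42
tcp_pos: [0.4995, -0.3015, 0.027]
ee_rot: [[0.273, 0.002, 0.962], [-0.962, -0.001, 0.273], [0.001, -1.0, 0.002]]
wrist_force: [-0.2, -0.4, -0.3]
gripper_width: 1.003
```

Emit:
carry_out([
  [[0,0,0,0,0,0],[0,0,0,0,0,0],[0,0,0,0,0,0],[0,0,0,0,0,0],[0,0,0,0,0,0],[0,0,0,0,0,0],[0,0,0,0,0,0],[0,0,0,0,0,0]],
], fingers=255)

```text
time_s: 18.42
tcp_pos: [0.499, -0.3014, 0.026]
ee_rot: [[0.273, -0.0, 0.962], [-0.962, 0.0, 0.273], [-0.0, -1.0, -0.0]]
wrist_force: [-0.6, -0.4, -1.2]
gripper_width: 0.453
```

Emit:
carry_out([
  [[0,0,4,0,0,0],[0,0,8,0,0,0],[0,0,12,0,0,0],[2,3,13,0,0,0],[5,7,13,0,0,0],[8,11,13,0,0,0],[11,15,13,0,0,0],[13,18,13,0,0,0],[14.36,20.03,13,0,0,0],[14.36,20.03,13,0,0,0],[14.36,20.03,13,0,0,0],[14.36,20.03,13,0,0,0],[14.36,20.03,13,0,0,0],[14.36,20.03,13,0,0,0],[14.36,20.03,13,0,0,0]],
])

```text
time_s: 20.3
tcp_pos: [0.6425, -0.1013, 0.1561]
ee_rot: [[0.272, 0.0, 0.962], [-0.962, -0.0, 0.272], [0.0, -1.0, 0.0]]
wrist_force: [0.1, -0.5, 0.0]
gripper_width: 0.451
```

```bash
python3 - <<'E'
from h import *
s=cap('scene','s11.png'); d=cap('top','t11.png'); st=sense(); print(st['tcp_pos'],st['ee_rot'][:,1],st['wrist_force'],st['time_s'])
b=cv2.imread('pics/s11.png'); cv2.imwrite('pics/v11.png',cv2.resize(b[160:255,240:340],(600,570),interpolation=2))
E
```

```text
[ 0.64256144 -0.10116943  0.15608827] [ 2.45852620e-05 -1.05223058e-05 -1.00000000e+00] [ 0.83284439  0.20157144 -0.09157209] 20.4
```

View pics/v11.png

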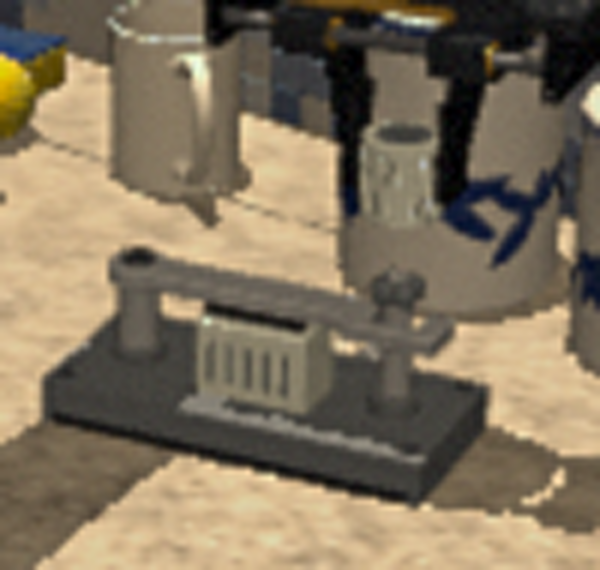

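The clamp is shut round the stud. In this crop the cap (x≈399) is in line above the stud (x≈397). I'll descend.

Emit:
carry_out([
  [[0,0,-1.5,0,0,0],[0,0,-2.8,0,0,0],[0,0,-3.3,0,0,0],[0,0,-3.6,0,0,0],[0,0,-3.8,0,0,0],[0,0,-4,0,0,0],[0,0,-4,0,0,0],[0,0,-4,0,0,0]],
])

```text
time_s: 21.4
tcp_pos: [0.6431, -0.1008, 0.1169]
ee_rot: [[0.273, 0.002, 0.962], [-0.962, 0.0, 0.273], [0.0, -1.0, 0.002]]
wrist_force: [-1.0, 3.1, 4.9]
gripper_width: 0.455
```

Emit:
carry_out([
  [[0,0.05,-0.2,0,0,0],[0,0.05,-0.4,0,0,0],[0,0.05,-0.6,0,0,0],[0,0.05,-0.8,0,0,0],[0,0.05,-0.8,0,0,0],[0,0.05,-0.8,0,0,0]],
])

```text
time_s: 22.15
tcp_pos: [0.6423, -0.1006, 0.1065]
ee_rot: [[0.272, -0.001, 0.962], [-0.962, 0.0, 0.272], [-0.001, -1.0, -0.001]]
wrist_force: [2.6, 0.0, -4.8]
gripper_width: 0.453
```

It clicked: the force dropped and the cap was pulled down. I'll carry on to the hard stop.

Emit:
carry_out([
  [[0,0,-0.2,0,0,0],[0,0,-0.35,0,0,0],[0,0,-0.5,0,0,0],[0,0,-0.5,0,0,0],[0,0,-0.5,0,0,0]],
])

```text
time_s: 22.78
tcp_pos: [0.6424, -0.1007, 0.104]
ee_rot: [[0.273, -0.0, 0.962], [-0.962, -0.0, 0.273], [0.0, -1.0, -0.0]]
wrist_force: [-1.9, 0.5, 5.9]
gripper_width: 0.453
```

Emit:
carry_out([
  [[0,0,-0.1,0,0,0],[0,0,-0.2,0,0,0],[0,0,-0.2,0,0,0],[0,0,-0.2,0,0,0],[0,0,-0.2,0,0,0],[0,0,-0.2,0,0,0],[0,0,-0.2,0,0,0],[0,0,-0.2,0,0,0]],
])

```text
time_s: 23.78
tcp_pos: [0.6424, -0.1008, 0.1039]
ee_rot: [[0.273, 0.001, 0.962], [-0.962, -0.001, 0.273], [0.001, -1.0, 0.0]]
wrist_force: [-5.8, 1.7, 13.1]
gripper_width: 0.456
```

```bash
python3 - <<'E'
from h import *
for i in range(5):
    st=sense(); print(st['time_s'],st['tcp_pos'],st['wrist_force']); s=cap('scene','s12.png' if i==4 else None)
d=cap('top','t12.png')
b=cv2.imread('pics/s12.png'); cv2.imwrite('pics/v12.png',cv2.resize(b[160:255,240:340],(600,570),interpolation=2))
E
```

```text
23.775 [ 0.6424442  -0.10075484  0.10387799] [-5.7871808   1.70565164 13.14433558]
23.825 [ 0.6424667  -0.10077913  0.10388904] [-7.24568766  1.83535713 12.60277512]
23.875 [ 0.64244885 -0.10077138  0.10388513] [-5.93633983  1.02906539 12.82308753]
23.925 [ 0.64244353 -0.10077295  0.10389494] [-5.90491799  1.58066806 12.93761362]
23.975 [ 0.6424184  -0.10078776  0.10387511] [-5.09611685  1.59403069 11.39863108]
```

View pics/v12.png

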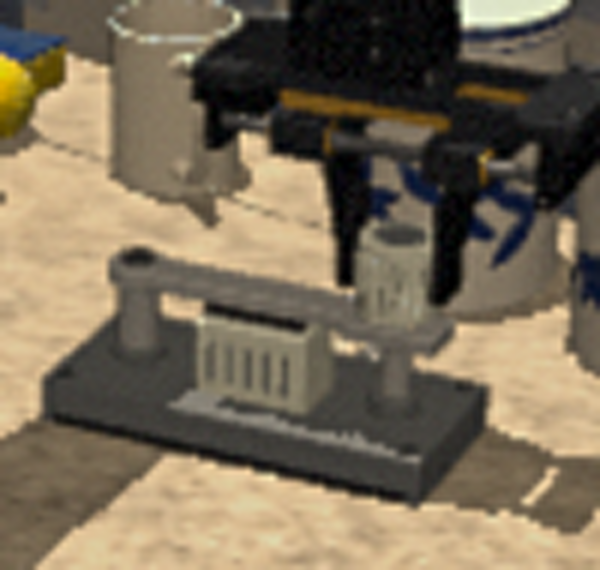

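View pics/t12.png

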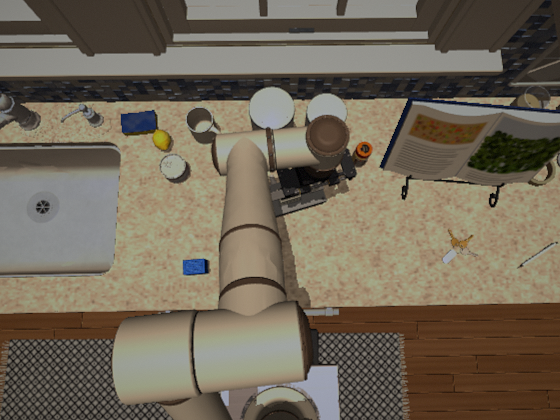

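```bash
python3 - <<'E'
from h import *
print(ticket.finish_job()); st=sense(); print(st['time_s'],st['tcp_pos'],st['wrist_force'])
E
```

```text
the job is handed in; nothing more can be done
None
the job is handed in; nothing more can be done
```

I seated the white cartridge in the well, pushed the clamp arm shut round the stud, and pressed the snap cap on past its click to the hard stop. I handed the job in at about 24 s with the gripper still holding and pushing the cap.

What the last checks showed:
- **Cap:** the tool height was 0.1039 m against 0.104 m expected for fully home. The upward force held steady at about 11 to 13 N.
- **Sideways force:** about 6 N was also pushing on the gripper along x. I left it, as nothing was moving.
- **Clamp:** the arm stopped against a firm resistance of about 9 N, and the pictures show it lying along the filter with its hook round the stud. Its angle is judged from the pictures and that stop, not measured directly.
- **Cartridge:** on release its underside was about 6 mm above the worktop, which is the well floor, and it stands upright in the pictures.
- **Bystanders:** the tin, the spice jar and the blue look-alike stand at the same pixels as at the start.

The two cameras disagreed by about 2 mm on positions. I used the top camera's figures, and the parts fitted with them.

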